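# Set up a stone slice and hold the lens barrel in its V-block

## Robot

A 6-joint arm with a two-finger parallel gripper is mounted at the origin on a cart in front of the work surface, level with it; the furniture and walls round the work are solid. World frame = base frame: x ahead of the robot, y to its left, z up, the work surface at z = 0. Lengths are in m, angles in degrees, forces in N, time in s.
With the tool pointing down it reaches from about 0.25 to 0.725 m from the base axis. Payload 9.7 kg.
Tool frame: the origin (TCP) lies midway between the tips of the shut fingers; the grasp point (between the pads) lies bot.hold_point_z behind it (bot.hold_point_z is the distance from the TCP to the grasp point, in m); z points along the fingers, y is the line along which they close (so a half turn about z gives the same grasp; the last joint's range is limited). The gripper opens to 85 mm and grips with 20 to 120 N. Pads are 22 mm wide; open, the fingers measure 114 mm over their backs; the gripper's body (76 mm by 85 mm) begins 54 mm behind the grasp point. The pads swing forward as they close: fully open they stand 13 mm farther back than shut.
Start: joints at [-67.265, 4.979, 10.078, 95.1, 0, 90], TCP at [0.213, -0.507, 0.231] pointing down, gripper open.
Joint ranges: [-179.16, 179.16], [-48.56, 103.87], [-65.8, 70.77], [-126.05, 130.52], [-82.76, 87.17], [-180, 180]. Speed limits (degrees/s): [127.2, 127.2, 147.25, 180, 180, 180].

## Interface

Orientations are given as [roll, pitch, yaw] about the fixed x, y, z axes, in that order (R = Rz(yaw) Ry(pitch) Rx(roll)).
In Python, from workcell import bot, camera, camera_model, ticket gives the robot as it stands.
- The arm moves only by the tool send_rows, never from a script. Its argument "targets" is text: rows parted by semicolons, each of 5 numbers parted by spaces: the shift along the tool's x, y, z in mm, then the turn about the tool's z in degrees, then the closure in counts, from 0 (fully open) to 255 (shut). A call has 1 to 20 rows; each row is the pose to reach, as a shift and turn from the pose commanded when the call began, along the tool's axes at that moment; what a row does not reach only later rows make up. A row lasts 1/8 s, in which the tool goes at most 62.5 mm and 10.7 degrees, less where a joint would pass 70% of its speed; a pose out of reach is approached as far as the arm can. A call with a gripper value outside its range is refused whole. The fingers move at their own pace and stop on an object; "newtons" is the grip in N (left out, the last holds). Time passes only in rows, so rows that repeat a pose let the fingers close. It gives the time, the measured TCP pose, the force, the opening and the grip force at its end, in the units of the state.
- bot.get_obs(): the state, without advancing time (a new reading comes with each control period).
- camera(name): name is "side" or "top" or "wrist"; returns the picture (480x640x3 uint8, blue, green, red); there is no depth.
- camera_model(name): a dict with "K" (3x3 intrinsics, pixels), "pose" (4x4, takes a point from camera to world coordinates); the wrist camera has in their place "T_tool_cam" (4x4, takes a point from camera to tool coordinates, whose origin is the TCP and whose axes are the flange's). Camera axes: x right, y down, z forward; pixel columns grow to the right and rows downward; lengths in m; the calibration is good to about 2 mm. The wrist camera is an equidistant fisheye: a pixel r from the principal point sees the ray r / f radians off the axis. A picture is of the moment at which its call begins: read the wrist's pose just before it. camera_model takes no time and is no camera call.
- ticket.job_done(): hands the job in; it is judged then, once.
The state is a dict: "time": time; "q": joint angles; "qd": joint speeds; "joint_efforts": joint torques, N m; "ee_pos": TCP position; "tcp_rot": TCP orientation; "wrist_force": force on the tool from outside, world axes, zero at the start; "torque": the same for the moment, N m; "opening": finger opening in m; "grasp_force": force on a finger pad.
Only numpy, scipy, OpenCV 4.12 (cv2) and the standard library are available. Lean on these libraries where they do the work, as an engineer would, in place of code of your own. Each camera call takes 0.05 s, during which the arm holds its last target. There are 200 camera calls.

## Task

First take the square stone slice off its easel and stand it upright on one thin edge on the cork pad of the lens bench, its broad face squarely across the line of the V-block, and let go of it. Then lay the lens barrel in the V-block, centred lengthwise with its wide glass end towards the slice, and press it down with roughly 10 N so that it bears on both sides of the V. Finish while still holding it pressed there, with the slice still standing, and leave the other loose things on the bench (loupe, two rough stones, mug) where they are.

Things in the scene. Friction and masses are not known exactly. Their poses are not given: they have to be found in the camera images.
- lens_bench: fixed aluminium base plate, 200 x 90 mm, 8 mm thick, lying on the bench top, carrying the V-block at one end and a cork pad at the other. Origin on its underside, directly below the middle of the V-block; x runs along the V groove towards the cork pad, z up. The plate reaches from x = -60 to +140 mm.
- vee_left: the +y flanks of the dark steel V-block (fixed to lens_bench, same origin and axes). The V-block is two saddles, each 20 mm long (25 to 45 mm either side of the origin along x), 55 mm wide, top edges 41 mm and vertex of the 90-degree V 20 mm above the bench top. In the free 50 mm gap between them fingers can reach down beside a seated barrel, to the base plate's top at 8 mm.
- vee_right: the flanks of the same V-block on the -y side (same origin and axes as lens_bench).
- vee_seat (a point): where the centre of the barrel lies when it is seated: over the middle of the V-block, 48.3 mm above the bench top; axes as lens_bench. At rest here the 40 mm barrel touches both flanks. The flanks are not slippery: a barrel gripped a fraction of a millimetre to one side bears on one flank only, until it is loosened and settles, or is pressed harder.
- pad_top (a point): centre of the top of the cork pad, 112 mm along x from the middle of the V-block and 10 mm above the bench top; axes as lens_bench. The pad is 32 mm along x and 84 mm across.
- easel: fixed wooden easel, base 80 mm (x) by 84 mm (y). Origin at the middle of its underside; the slice leans over towards its -x side. Two prongs (10 mm wide, inner faces 48 mm apart, 50 mm long from the slice's foot) carry the slice from below; between them it is free on both faces. The slice's foot rests on a ledge about 32 mm above the bench top.
- slice_center (a point): centre of the square slice of pale stone, 70 x 70 x 12 mm, 0.12 to 0.21 kg. x is normal to its broad faces, y and z run along its edges, z to its upper edge. At the start it leans on the easel 0.52 rad from upright, upper edge towards the robot. It can be pinched across its 12 mm thickness at the middle of the upper edge, fingers along its faces.
- stone_slice: the same slice; origin at the middle of its lower edge face, axes as slice_center.
- barrel_center (a point): centre of the metal lens barrel, loose on the bench at the start (centre 20 mm up) and free to roll: a smooth cylinder 40 mm across, 100 mm long, grip rings round its middle, 0.14 to 0.26 kg. x along its axis to its wide glass end; y and z turn as it rolls. A black eyepiece 28 mm across, 13 mm long sticks out of its -x end.
- barrel_front (a point): centre of the barrel's wide glass end, 50 mm along x from barrel_center.
- lens_barrel: the same barrel; origin 20 mm off its axis at its middle, axes as barrel_center.
- loupe: bystander: folded pocket loupe, pale, 27 x 42 x 18 mm; origin under its centre.
- stone_iron_e: bystander: rust-brown rough stone, 46 x 60 x 24 mm; origin under its centre.
- stone_pink_c: bystander: small pinkish rough stone, 38 x 41 x 21 mm; origin under its centre.
- mug_1: bystander: spotted mug, 92 mm across, 93 mm high, handle to one side; origin on its underside.
Not all that is in view belongs to the job. What is shaped like the lens_barrel but red is not meant. What is shaped like the stone_slice but turquoise is not meant.

How it is judged (in metres and radians):
On the way:
1. the slice stands upright and free on the cork pad, square to the V, while the barrel still lies on the bench (angle between slice_center's own z axis and vertical below 0.08 rad and angle between the x axis of slice_center and the x axis of lens_bench, either way round below 0.15 rad and x of slice_center in the frame of pad_top between -0.012 and 0.012 m and y of slice_center in the frame of pad_top between -0.012 and 0.012 m and z of slice_center in the frame of pad_top between 0.032 and 0.038 m and contact force between the fingers and stone_slice below 0.1 N and linear speed of stone_slice below 0.02 m/s and height (world z) of barrel_center below 0.03 m), for 0.3 s.
At the end, for the whole second after the job is handed in: Slice free on the pad, upright in 0.08 rad, square in 0.15 rad, centre 12 mm in x, y, 3 mm in height. Barrel in the V, glass end to the slice, 12 mm lengthwise, 2.5 mm sideways and in height, 0.06 rad; 2.5 to 40 N on each side of the V, over 3 N from the fingers (angle between slice_center's own z axis and vertical below 0.08 rad and angle between the x axis of slice_center and the x axis of lens_bench, either way round below 0.15 rad and x of slice_center in the frame of pad_top between -0.012 and 0.012 m and y of slice_center in the frame of pad_top between -0.012 and 0.012 m and z of slice_center in the frame of pad_top between 0.032 and 0.038 m and contact force between the fingers and stone_slice below 0.1 N and linear speed of each of stone_slice, lens_barrel below 0.02 m/s and x of barrel_center in the frame of vee_seat between -0.012 and 0.012 m and y of barrel_center in the frame of vee_seat between -0.0025 and 0.0025 m and z of barrel_center in the frame of vee_seat between -0.0025 and 0.0025 m and x of barrel_front in the frame of vee_seat above 0.03 m and angle between the x axis of lens_barrel and the x axis of lens_bench, either way round below 0.06 rad and contact force between lens_barrel and vee_left between 2.5 and 40 N and contact force between lens_barrel and vee_right between 2.5 and 40 N and contact force between the fingers and lens_barrel above 3 N); the arm keeps its last pose, push and grip.
It fails at once if the loupe is moved more than 30 mm (distance of loupe from where it was at the start of the episode above 0.03 m).
It fails at once if the rust-brown stone is moved more than 30 mm (distance of stone_iron_e from where it was at the start of the episode above 0.03 m).
It fails at once if the pinkish stone is moved more than 30 mm (distance of stone_pink_c from where it was at the start of the episode above 0.03 m).
It fails at once if the mug is moved more than 30 mm (distance of mug_1 from where it was at the start of the episode above 0.03 m).
It also fails if it takes over 72 s, if anything falls off the work surface, if the arm or the gripper's body presses on something with over 40 N, if the wrist force passes 120 N, or if a joint passes its speed limit or range.

## Working session

There is one attempt and no reset: what is moved stays moved. The work goes in short steps, Python scripts to look and compute and a tool call to move; the robot and the scene stay as the last step left them, time stands still between calls to the robot, and variables do not carry over. Pictures are saved under pics/ and viewed, at most 11 in all, crops included, and the job is handed in when it is done.

Besides the shell and the picture viewer there is one more tool, called after "Emit:" as name(argument=value, ...), one argument or row to a line, values as JSON. send_rows: Moves the arm, as the interface text tells. Its arguments: {"type":"object","properties":{"targets":{"type":"string"},"newtons":{"type":"number"}},"required":["targets"]}

```bash
ls; mkdir -p pics
python3 - <<'E'
from workcell import bot,camera,camera_model,ticket
import cv2,numpy as np
np.set_printoptions(precision=4,suppress=True)
print(bot.get_obs(), bot.hold_point_z)
for n in("side","top","wrist"):
    cv2.imwrite(f"pics/{n}0.png",camera(n)); print(n,camera_model(n))
E
```

```text
pics
{'time': 0.0, 'q': array([-67.2658,   5.0104,  10.0324,  95.1006,  -0.0012,  90.002 ]), 'qd': array([-0.0194, -0.025 ,  0.0395, -0.0203, -0.0234,  0.0067]), 'joint_efforts': array([ -0.0021, -52.0383,  46.4809,   0.016 ,  -0.0002,   0.    ]), 'ee_pos': array([ 0.2124, -0.507 ,  0.2306]), 'tcp_rot': array([-179.9214,    0.0012,   22.7322]), 'wrist_force': array([-0.2416, -1.4164, -0.2654]), 'torque': array([-0.0427,  0.0041, -0.0039]), 'grasp_force': 0.0, 'opening': 0.08542069787136859} 0.0187
side {'K': array([[608.162 ,   0.    , 322.729 ],
       [  0.    , 608.162 , 241.2059],
       [  0.    ,   0.    ,   1.    ]]), 'pose': array([[-0.988 , -0.1021,  0.1162,  0.4085],
       [-0.1546,  0.6699, -0.7262,  0.9154],
       [-0.0036, -0.7354, -0.6777,  0.9518],
       [ 0.    ,  0.    ,  0.    ,  1.    ]])}
top {'K': array([[516.7525,   0.    , 317.9461],
       [  0.    , 516.7525, 232.721 ],
       [  0.    ,   0.    ,   1.    ]]), 'pose': array([[-0.0131, -0.995 ,  0.0992,  0.459 ],
       [-0.9994,  0.0163,  0.0311, -0.063 ],
       [-0.0325, -0.0987, -0.9946,  1.173 ],
       [ 0.    ,  0.    ,  0.    ,  1.    ]])}
wrist {'K': array([[371.6483,   0.    , 310.7505],
       [  0.    , 371.6483, 242.6137],
       [  0.    ,   0.    ,   1.    ]]), 'T_tool_cam': array([[ 0.0001, -0.9589, -0.2836,  0.0728],
       [ 1.    ,  0.0004, -0.001 , -0.0003],
       [ 0.0011, -0.2836,  0.9589, -0.1412],
       [ 0.    ,  0.    ,  0.    ,  1.    ]])}
```

View pics/top0.png

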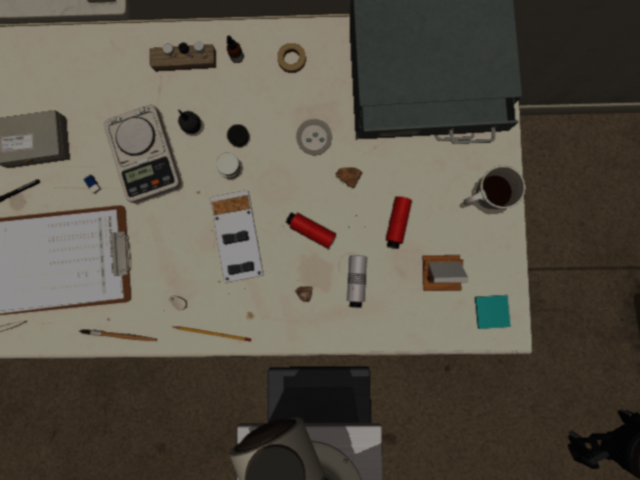

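View pics/side0.png

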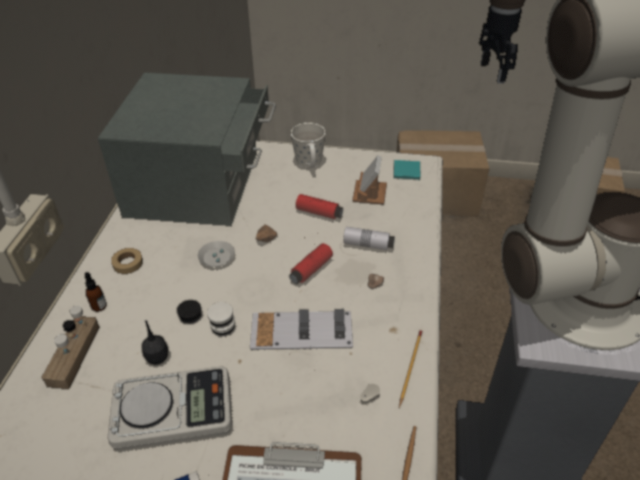

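Candidates, by top-view pixel:
- **Slice:** grey plate on the orange easel (446,270) or turquoise plate (492,311). I choose the grey one on the easel.
- **Barrel:** silver (357,280), red (311,230) or red (399,222). I choose the silver one; its black eyepiece points towards the robot.
- **Lens bench:** white plate (237,238) with the cork at its far end (231,204).

I'll check these in one close crop and triangulate coarsely.

```bash
cat > h.py <<'E'
import numpy as np,cv2
from scipy.spatial.transform import Rotation as R
from workcell import bot,camera,camera_model,ticket
np.set_printoptions(precision=4,suppress=True)
def ray(n,uv,obs=None):
    m=camera_model(n);K=m["K"];x=(uv[0]-K[0,2])/K[0,0];y=(uv[1]-K[1,2])/K[1,1]
    if n=="wrist":
        r=np.hypot(x,y);d=np.array([x*np.sinc(r/np.pi),y*np.sinc(r/np.pi),np.cos(r)])
        T=np.eye(4);T[:3,:3]=R.from_euler("xyz",obs["tcp_rot"],degrees=True).as_matrix();T[:3,3]=obs["ee_pos"]
        P=T@m["T_tool_cam"]
    else: d=np.array([x,y,1]);P=m["pose"]
    d=P[:3,:3]@d;return P[:3,3],d/np.linalg.norm(d)
def plane(n,uv,z,obs=None):
    o,d=ray(n,uv,obs);return o+d*(z-o[2])/d[2]
def tri(rs):
    A=sum(np.eye(3)-np.outer(d,d) for o,d in rs);b=sum((np.eye(3)-np.outer(d,d))@o for o,d in rs)
    p=np.linalg.solve(A,b);return p,[np.linalg.norm((np.eye(3)-np.outer(d,d))@(p-o)) for o,d in rs]
E
python3 - <<'E'
from h import *
t=cv2.imread("pics/top0.png");s=cv2.imread("pics/side0.png")
a=cv2.resize(t[245:305,335:480],None,fx=5,fy=5,interpolation=3)   # 725x300
b=cv2.resize(s[145:205,330:475],None,fx=5,fy=5,interpolation=3)
cv2.imwrite("pics/crop1.png",np.vstack([a,b])[:600])
P=lambda u,v,z:print((u,v),plane("top",(u,v),z))
P(446,271,.07);P(441,273,.01);P(357,280,.02);P(357,257,.02);P(356,304,.02)
for uv in((250,279),(263,276),(222,195),(212,197),(246,192)):P(*uv,.008)
E
```

```text
(446, 271) [ 0.4833 -0.2982  0.07  ]
(441, 273) [ 0.4803 -0.2998  0.01  ]
(357, 280) [ 0.4672 -0.1122  0.02  ]
(357, 257) [ 0.5182 -0.1133  0.02  ]
(356, 304) [ 0.4145 -0.1089  0.02  ]
(250, 279) [0.4727 0.1281 0.008 ]
(263, 276) [0.4791 0.0987 0.008 ]
(222, 195) [0.6658 0.1928 0.008 ]
(212, 197) [0.6616 0.2159 0.008 ]
(246, 192) [0.6718 0.1374 0.008 ]
```

View pics/crop1.png

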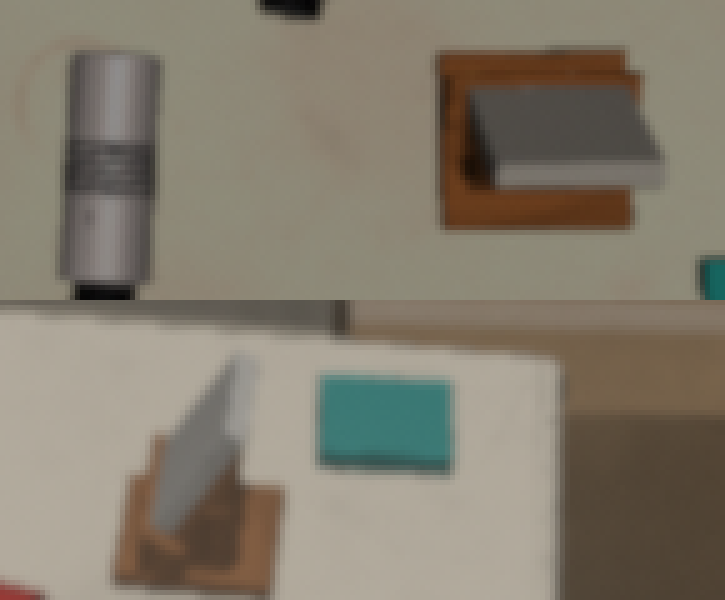

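The crop confirms both choices: grey slice on the orange easel, with its upper edge face centred at top (451,280) and side (378,164), and the silver barrel with its eyepiece towards the robot.

Run:
```python
from h import *
p,e=tri([ray("top",(451,280)),ray("side",(378.3,163.9))]);print("slice top",p,e)
a=plane("top",(434.3,280),p[2]);b=plane("top",(467.5,280),p[2]);print(a,b,np.degrees(np.arctan2(*(a-b)[1::-1])))
p,e=tri([ray("top",(357,280)),ray("side",(368,239))]);print("barrel",p,e)
p,e=tri([ray("top",(231,204)),ray("side",(265,329))]);print("cork",p,e)
o=bot.get_obs();r=np.degrees(np.arctan2(-1,0));print(o["ee_pos"])
# tool shift to hover
Rm=R.from_euler("xyz",o["tcp_rot"],degrees=True).as_matrix()
print(Rm)
p=np.array([0.42,-0.30,0.20]);print(1000*Rm.T@(p-o["ee_pos"]))
```

```text
slice top [ 0.465  -0.3038  0.0886] [np.float64(0.0009022311378278627), np.float64(0.0009022311378280095)]
[ 0.4646 -0.2694  0.0886] [ 0.4636 -0.3377  0.0886] 89.23306043111928
barrel [ 0.4677 -0.1125  0.0141] [np.float64(0.0004820039894353016), np.float64(0.0004820039894352775)]
cork [0.6447 0.1724 0.0051] [np.float64(0.0003240407906745784), np.float64(0.0003240407906747455)]
[ 0.2125 -0.5071  0.2308]
[[ 0.9223  0.3865 -0.0004]
 [ 0.3865 -0.9223  0.001 ]
 [ 0.     -0.001  -1.    ]]
[ 271.4002 -110.7539   30.8747]
```

Emit:
send_rows(
  targets="60 -18 6 -9 0;115 -34 12 -18 0;170 -50 18 -28 0;225 -66 22 -38 0;280 -82 26 -48 0;311 -90 30 -58 0;311 -90 30 -67.3 0;311 -90 30 -67.3 0;311 -90 30 -67.3 0",
)

```text
time: 1.27
ee_pos: [0.4644, -0.3043, 0.2012]
tcp_rot: [-180.0, -0.0, 89.8]
wrist_force: [-0.7, -0.2, 0.0]
opening: 0.0855
grasp_force: 0.0
```

Run:
```python
from h import *
o=bot.get_obs();print(o["ee_pos"],o["tcp_rot"],o["q"])
cv2.imwrite("pics/w1.png",camera("wrist"))
import json;json.dump({k:list(o[k]) for k in("ee_pos","tcp_rot")},open("w1.json","w"))
```

```text
[ 0.4644 -0.3043  0.2012] [-179.9953   -0.0023   89.806 ] [-33.2345   5.1606   6.9351  91.7797  -0.0006  56.9595]
```

View pics/w1.png

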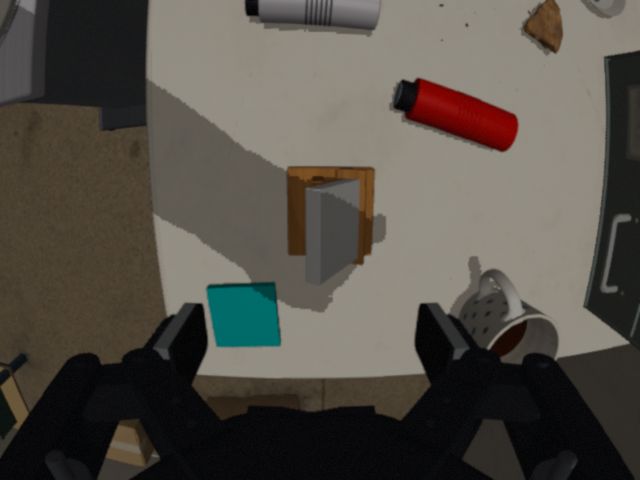

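The slice is centred below: its upper edge face is around u 306–320, v 188–284, the turquoise decoy is at (244,315) and the mug at (510,320). Next I'll get sub-pixel edges from row profiles.

Run:
```python
from h import *;import json
o=json.load(open("w1.json"));im=cv2.imread("pics/w1.png")
g=cv2.cvtColor(im,6).astype(int)
for v in (200,220,240,260,275):print(v,g[v,298:366].tolist())
for u in(313,):print(g[180:195,u],g[276:292,u])
for uv in((306.5,200),(321,200),(306.5,270),(321,270),(313.5,188),(313.5,283.5),(313.5,236)):print(uv,plane("wrist",uv,.0886,o))
p,e=tri([ray("wrist",(313.5,236),o),ray("top",(451,280)),ray("side",(378.3,163.9))]);print(p,e)
```

```text
200 [50, 51, 53, 51, 50, 48, 52, 64, 76, 81, 82, 82, 83, 83, 84, 82, 83, 83, 84, 83, 83, 83, 79, 72, 71, 69, 69, 70, 69, 71, 69, 69, 69, 70, 70, 70, 70, 69, 70, 69, 70, 71, 71, 73, 75, 75, 82, 89, 93, 97, 99, 99, 97, 99, 98, 99, 97, 97, 98, 97, 96, 91, 85, 82, 82, 82, 76, 67]
220 [49, 52, 50, 51, 50, 49, 52, 61, 73, 80, 82, 83, 83, 83, 83, 81, 82, 84, 82, 83, 84, 84, 78, 71, 68, 69, 70, 69, 69, 70, 69, 69, 69, 70, 70, 69, 69, 69, 70, 69, 69, 69, 69, 70, 69, 69, 69, 70, 70, 70, 70, 70, 69, 70, 69, 69, 70, 69, 69, 69, 63, 56, 51, 51, 52, 49, 44, 44]
240 [46, 46, 47, 44, 45, 44, 48, 59, 72, 80, 81, 83, 82, 82, 83, 82, 82, 84, 82, 84, 83, 84, 77, 70, 69, 67, 70, 69, 69, 70, 68, 69, 70, 69, 69, 69, 69, 69, 69, 70, 68, 70, 70, 69, 69, 69, 69, 68, 70, 68, 69, 69, 68, 69, 68, 69, 70, 68, 69, 66, 58, 53, 49, 50, 47, 44, 44, 44]
260 [92, 93, 91, 93, 93, 92, 91, 86, 81, 81, 81, 82, 81, 81, 82, 82, 82, 83, 84, 83, 82, 82, 77, 68, 68, 68, 69, 68, 68, 68, 68, 69, 68, 67, 69, 68, 69, 68, 69, 68, 68, 67, 68, 69, 68, 69, 68, 69, 68, 68, 69, 69, 69, 67, 67, 63, 58, 54, 51, 50, 50, 49, 51, 49, 54, 83, 120, 138]
275 [92, 92, 92, 92, 92, 90, 90, 84, 80, 81, 80, 82, 81, 81, 82, 82, 82, 83, 82, 83, 83, 81, 76, 70, 68, 69, 68, 68, 68, 69, 67, 68, 70, 70, 75, 79, 84, 89, 91, 93, 93, 92, 92, 92, 92, 92, 93, 92, 92, 94, 102, 124, 137, 141, 142, 142, 143, 142, 143, 142, 143, 142, 142, 142, 143, 142, 142, 142]
[37 52 55 44 40 46 53 64 79 94 96 87 83 82 82] [82 82 82 81 82 83 82 82 87 91 92 92 92 91 92 92]
(306.5, 200) [ 0.4619 -0.2757  0.0886]
(321, 200) [ 0.472  -0.2757  0.0886]
(306.5, 270) [ 0.4616 -0.3273  0.0886]
(321, 270) [ 0.4722 -0.3273  0.0886]
(313.5, 188) [ 0.4668 -0.2673  0.0886]
(313.5, 283.5) [ 0.4667 -0.338   0.0886]
(313.5, 236) [ 0.4667 -0.3016  0.0886]
[ 0.4656 -0.3026  0.0893] [np.float64(0.0016417731962712935), np.float64(0.0018288808060749793), np.float64(0.00029409239265043607)]
```

Emit:
send_rows(
  targets="2 6 30 -0.2 0;2 6 70 -0.2 0;2 6 105 -0.2 0;2 6 131 -0.2 60;2 6 131 -0.2 120;2 6 131 -0.2 150;2 6 131 -0.2 150;2 6 131 -0.2 150",
  newtons=20,
)

```text
time: 2.33
ee_pos: [0.471, -0.3024, 0.0713]
tcp_rot: [179.9, 0.0, 90.2]
wrist_force: [0.7, 0.3, 0.3]
opening: 0.0353
grasp_force: 0.0
```

Emit:
send_rows(
  targets="0 2 0 0 160;0 5 0 0 168;0 8 0 0 172;0 11 0 0 175;0 14 0 0 178;0 17 0 0 178;0 20 0 0 178;0 20 0 0 178",
)

```text
time: 3.32
ee_pos: [0.4908, -0.3019, 0.0702]
tcp_rot: [-180.0, -0.0, 90.2]
wrist_force: [-0.4, -0.3, -0.5]
opening: 0.0258
grasp_force: 0.2
```

Run:
```python
from h import *
a=camera("wrist")[150:330,190:430];b=camera("side")[140:210,330:440]
a=cv2.resize(a,(480,360));b=cv2.resize(b,(566,360))[:,100:420]
cv2.imwrite("pics/w2.png",np.hstack([a,b]))
```

```text
(no output)
```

View pics/w2.png

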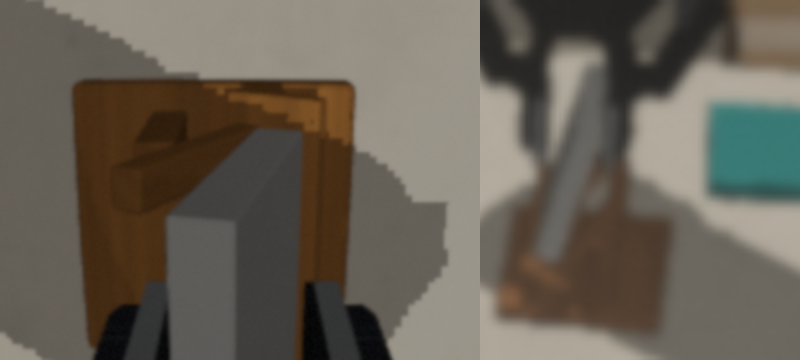

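The crop shows the slice lifted off the prongs, about 15° from upright, standing between the two pads with its end face at crop (200,270). I'll carry on swinging it up and close.

Emit:
send_rows(
  targets="0 2 0 0 183;0 4 0 0 190;0 6 0 0 197;0 8 0 0 204;0 9.5 0 0 211;0 10.5 0 0 218;0 10.5 0 0 230;0 10.5 0 0 240;0 10.5 0 0 240",
)

```text
time: 4.55
ee_pos: [0.5002, -0.302, 0.0702]
tcp_rot: [-179.9, -0.0, 90.2]
wrist_force: [-5.0, 0.3, 2.0]
opening: 0.012
grasp_force: 19.5
```

Emit:
send_rows(
  targets="0 0 -5 0 245;0 0 -15 0 245;0 0 -35 0 245;0 0 -60 0 245;0 0 -85 0 245;0 0 -85 0 245",
  newtons=35,
)

```text
time: 5.3
ee_pos: [0.5022, -0.3025, 0.1577]
tcp_rot: [179.8, 0.1, 90.2]
wrist_force: [0.4, -0.6, -2.2]
opening: 0.0115
grasp_force: 37.8
```

Run:
```python
from h import *
o=bot.get_obs();print(o["ee_pos"],o["opening"])
a=camera("wrist");cv2.imwrite("pics/w3.png",a);b=camera("side");cv2.imwrite("pics/s3.png",b)
cv2.imwrite("pics/c3.png",np.hstack([cv2.resize(a[130:400,200:420],(440,540)),cv2.resize(b[90:225,330:420],(360,540))]))
```

```text
[ 0.5022 -0.3025  0.1577] 0.0115418158682419
```

View pics/c3.png

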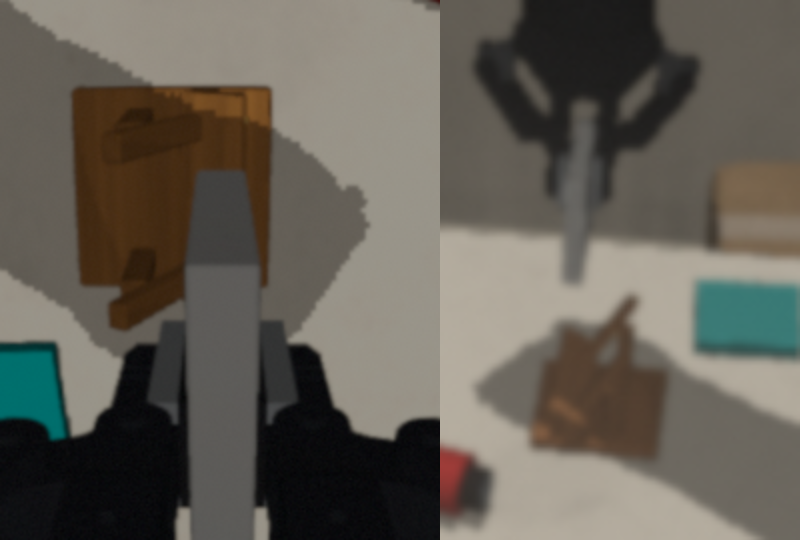

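Run:
```python
from h import *
o=bot.get_obs()
rt=ray("wrist",(311.5,262.5),o);rf=ray("wrist",(310,215.2),o)
print("cam",rt[0],rt[1],rf[1])
# same y, dz=70: y: o_y+t*d_y
ay,az=rt[1][1:];by,bz=rf[1][1:]
t,s=np.linalg.solve([[ay,-by],[az,-bz]],[0,.07]);print(rt[0]+t*rt[1],rf[0]+s*rf[1])
# side view: top corners/foot of +y face
m=camera_model("side")
f=lambda p:(lambda c:(m["K"]@c/c[2])[:2])(m["pose"][:3,:3].T@(np.array(p)-m["pose"][:3,3]))
for p in((.5022,-.2675,.19),(.5022,-.2675,.12)):print(f(p),((f(p)-[330,90])*4+[440,0]))
t=cv2.imread("pics/top0.png");w=cv2.inRange(cv2.cvtColor(t,40),(5,90,80),(20,255,255))
w[:, :200]=0;w[:,260:]=0;w[:185]=0;w[220:]=0
c=max(cv2.findContours(w,0,2)[0],key=cv2.contourArea);r=cv2.minAreaRect(c);print(r);print(plane("top",r[0],.010))
for q in cv2.boxPoints(r):print(plane("top",q,.010))
s=cv2.imread("pics/side0.png");w=cv2.inRange(cv2.cvtColor(s,40),(5,90,80),(20,255,255))
w[:, :250]=0;w[:,280:]=0;w[:305]=0;w[355:]=0
c=max(cv2.findContours(w,0,2)[0],key=cv2.contourArea);r2=cv2.minAreaRect(c);print(r2);print(tri([ray("top",r[0]),ray("side",r2[0])]))
```

```text
cam [ 0.5013 -0.2292  0.2961] [ 0.0036 -0.3338 -0.9426] [-0.001  -0.2115 -0.9774]
[ 0.5017 -0.2681  0.1861] [ 0.5011 -0.2681  0.1161]
[363.5822 135.1236] [574.3289 180.4944]
[362.3385 160.4729] [569.3541 281.8914]
((230.46685791015625, 204.82095336914062), (13.146844863891602, 36.01725769042969), 79.50852966308594)
[0.6424 0.1727 0.01  ]
[0.6505 0.2163 0.01  ]
[0.6642 0.1348 0.01  ]
[0.6342 0.1292 0.01  ]
[0.6205 0.2106 0.01  ]
((264.7159729003906, 329.0447692871094), (14.284627914428711, 32.311954498291016), 3.5763344764709473)
(array([0.6438, 0.1736, 0.0062]), [np.float64(0.0008137752860867016), np.float64(0.0008137752860865973)])
```

Emit:
send_rows(
  targets="20 6 -5 0 245;65 20 -10 0 245;115 35 -10 -1 245;165 49 -10 -2 245;215 64 -10 -3 245;265 79 -10 -4 245;315 94 -10 -5 245;365 109 -10 -6 245;410 122 -10 -7 245;445 132 -10 -8 245;465 138 -10 -9 245;475 141 -10 -9.3 245;475 141 -10 -9.3 245;475 141 -10 -9.3 245",
)

```text
time: 7.15
ee_pos: [0.6401, 0.1725, 0.1655]
tcp_rot: [-180.0, 0.0, 99.5]
wrist_force: [-0.3, 0.1, -1.7]
opening: 0.0119
grasp_force: 37.7
```

Run:
```python
from h import *;import json
o=bot.get_obs();print(o["ee_pos"],o["tcp_rot"],o["opening"])
json.dump({k:list(o[k]) for k in("ee_pos","tcp_rot")},open("w4.json","w"))
a=camera("wrist");cv2.imwrite("pics/w4.png",a)
cv2.imwrite("pics/w4c.png",cv2.resize(a[60:360,120:520],(800,600)))
```

```text
[0.6401 0.1725 0.1655] [-179.9997    0.0116   99.4589] 0.011899042500340573
```

View pics/w4c.png

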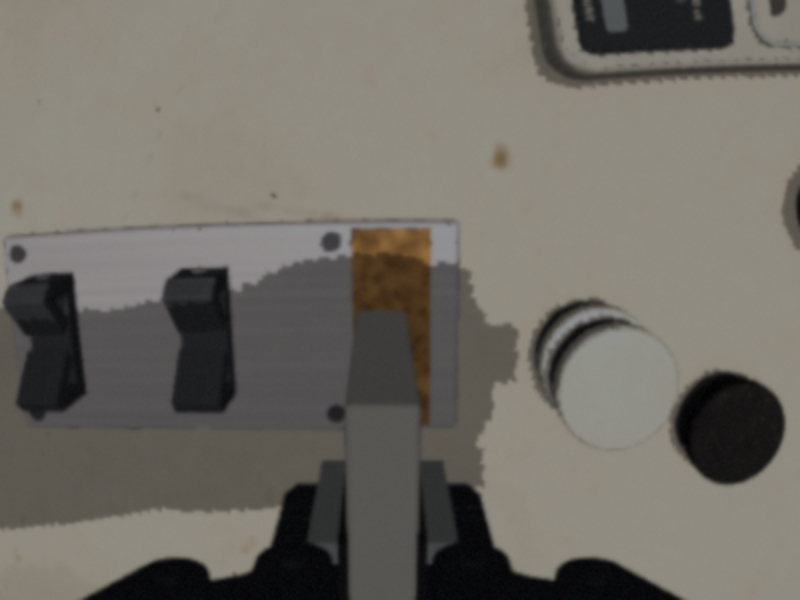

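The view shows the cork pad at crop u 352–430, v 229–424, the plate end at u 458, and both saddles at (50,340) and (205,340); the held slice covers part of the pad. Now I'll cast these edges onto the pad and plate planes.

Run:
```python
from h import *;import json
o=json.load(open("w4.json"));a=cv2.imread("pics/w4.png")
P=lambda u,v,z:plane("wrist",(u,v),z,o)[:2]
tc=np.array(o["ee_pos"][:2])
q={"TL":(296,174.5,.01),"TR":(335,174,.01),"BR":(335,272,.01),"pTR":(349,170.5,.008),"pBR":(349,273.5,.008),"pTL":(123,179,.008),"pBL":(136,273.5,.008)}
W={k:P(*v) for k,v in q.items()}
for k in W:print(k,W[k])
ang=lambda a,b:np.degrees(np.arctan2(*(W[b]-W[a])[::-1]))
print("yaw",ang("BR","TR")-90,ang("pBR","pTR")-90,ang("pTL","pTR"),ang("TL","TR"),ang("pBL","pBR"))
for n in (("TR","BR"),("pTR","pBR"),("pTL","pTR"),("TL","TR")):print(n,np.linalg.norm(W[n[0]]-W[n[1]]))
y=np.radians(9.6);ex=np.array([np.cos(y),np.sin(y)]);ey=np.array([-ex[1],ex[0]])
pe=(W["pTR"]+W["pBR"])/2;print("pad ctr",pe-.028*ex,(W["TR"]+W["BR"])/2-.016*ex)
print("seat",pe-.14*ex)
# foot of held slice
f=plane("wrist",(310,215.2),.125,o)
```

```text
TL [0.6222 0.2119]
TR [0.6528 0.2175]
BR [0.6679 0.1355]
pTR [0.6636 0.2221]
pBR [0.6804 0.1353]
pTL [0.4709 0.1877]
pBL [0.4874 0.1009]
yaw 10.404125074856793 10.938865325256614 10.122754144743023 10.297719992178115 10.107232836254305
('TR', 'BR') 0.08338190528727679
('pTR', 'pBR') 0.08837722240469949
('pTL', 'pTR') 0.19571144457652256
('TL', 'TR') 0.031157232150528152
pad ctr [0.6444 0.174 ] [0.6446 0.1738]
seat [0.534  0.1554]
```

Emit:
send_rows(
  targets="1 4.5 20 -0.7 245;1 4.5 50 -0.7 245;1 4.5 80 -0.7 245;1 4.5 100 -0.7 245;1 4.5 109 -0.7 245;1 4.5 109 -0.7 245;1 4.5 109 -0.7 245",
)

```text
time: 8.07
ee_pos: [0.6451, 0.1756, 0.0576]
tcp_rot: [179.9, -0.0, 100.2]
wrist_force: [0.7, 0.6, -2.0]
opening: 0.0114
grasp_force: 37.7
```

Emit:
send_rows(
  targets="0 0 1 0 245;0 0 2 0 245;0 0 3 0 245;0 0 3 0 245",
)

```text
time: 8.57
ee_pos: [0.6444, 0.1754, 0.0532]
tcp_rot: [-180.0, 0.0, 100.2]
wrist_force: [-0.2, -0.2, -1.3]
opening: 0.0114
grasp_force: 37.7
```

Emit:
send_rows(
  targets="0 -0.5 1 0 245;0 -0.5 2 0 245;0 -0.5 2 0 245",
)

```text
time: 8.95
ee_pos: [0.6439, 0.1753, 0.0511]
tcp_rot: [-180.0, 0.0, 100.2]
wrist_force: [-1.1, 0.4, -1.3]
opening: 0.0116
grasp_force: 37.7
```

Emit:
send_rows(
  targets="0 0 0.7 0 245;0 0 1.4 0 245;0 0 1.4 0 245",
)

```text
time: 9.32
ee_pos: [0.6439, 0.1753, 0.0498]
tcp_rot: [-180.0, 0.0, 100.2]
wrist_force: [0.1, -0.5, -1.9]
opening: 0.0116
grasp_force: 37.7
```

Emit:
send_rows(
  targets="0 0 0.7 0 245;0 0 0.7 0 245",
)

```text
time: 9.57
ee_pos: [0.6439, 0.1753, 0.0491]
tcp_rot: [-180.0, -0.0, 100.2]
wrist_force: [-0.6, 0.2, -3.1]
opening: 0.0115
grasp_force: 37.7
```

Emit:
send_rows(
  targets="0 0 0.7 0 245;0 0 0.7 0 245",
)

```text
time: 9.82
ee_pos: [0.6439, 0.1753, 0.0484]
tcp_rot: [-180.0, 0.0, 100.2]
wrist_force: [-1.0, 0.1, -1.9]
opening: 0.0118
grasp_force: 37.7
```

Emit:
send_rows(
  targets="0 0 0.7 0 245;0 0 0.7 0 245",
)

```text
time: 10.07
ee_pos: [0.6439, 0.1753, 0.0477]
tcp_rot: [-180.0, 0.0, 100.2]
wrist_force: [0.7, 0.4, -1.8]
opening: 0.0118
grasp_force: 37.7
```

Emit:
send_rows(
  targets="0 0 0.6 0 245;0 0 0.6 0 245",
)

```text
time: 10.32
ee_pos: [0.6439, 0.1753, 0.0471]
tcp_rot: [-180.0, -0.0, 100.2]
wrist_force: [0.1, -0.2, -2.0]
opening: 0.0114
grasp_force: 37.7
```

Emit:
send_rows(
  targets="0 0 1 0 245;0 0 1 0 245",
)

```text
time: 10.58
ee_pos: [0.6439, 0.1753, 0.046]
tcp_rot: [-180.0, 0.0, 100.2]
wrist_force: [0.5, -0.9, -2.3]
opening: 0.0113
grasp_force: 37.7
```

Emit:
send_rows(
  targets="0 0 1 0 245;0 0 1 0 245",
)

```text
time: 10.82
ee_pos: [0.644, 0.1753, 0.0455]
tcp_rot: [180.0, -0.0, 100.2]
wrist_force: [-1.3, -0.0, 0.7]
opening: 0.0117
grasp_force: 38.1
```

Emit:
send_rows(
  targets="0 0 0.4 0 245;0 0 0.4 0 225;0 0 0.4 0 217;0 0 0.4 0 214;0 0 0.4 0 210;0 0 0.4 0 205;0 0 0.4 0 195;0 0 0.4 0 180;0 0 0.4 0 180",
  newtons=20,
)

```text
time: 11.95
ee_pos: [0.6439, 0.1753, 0.0448]
tcp_rot: [180.0, -0.0, 100.2]
wrist_force: [0.2, -1.2, 0.6]
opening: 0.0248
grasp_force: 0.0
```

Run:
```python
from h import *
o=bot.get_obs();print(o["ee_pos"],o["wrist_force"],o["opening"],o["grasp_force"])
a=camera("wrist");cv2.imwrite("pics/w5.png",a);b=camera("side");cv2.imwrite("pics/s5.png",b)
cv2.imwrite("pics/c5.png",np.hstack([cv2.resize(a[130:400,200:420],(440,540)),cv2.resize(b[250:385,230:320],(360,540))]))
```

```text
[0.6439 0.1753 0.0448] [ 0.1999 -1.2218  0.5939] 0.02481026061122277 0.0
```

View pics/c5.png

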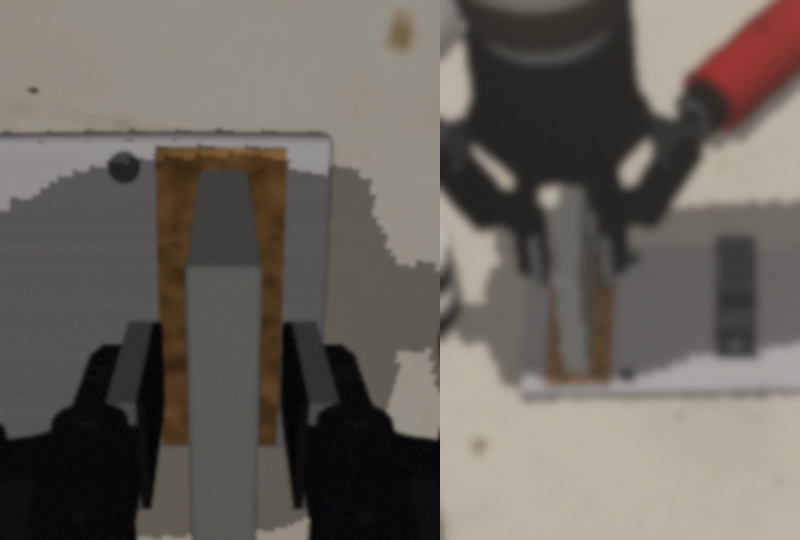

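The slice stands free and centred on the cork, its foot around crop (223,171) with the cork at u 157–285. I'll retreat upwards and go to the barrel.

Emit:
send_rows(
  targets="0 0 -10 0 180;0 0 -40 0 180;0 0 -80 0 180;0 0 -120 0 150;-20 -18 -120 -8 100;-60 -54 -120 -18 50;-100 -90 -120 -28 0;-140 -125 -120 -38 0;-180 -161 -120 -48 0;-220 -197 -120 -58 0;-251 -225 -120 -68 0;-251 -225 -120 -77.4 0;-251 -225 -120 -77.4 0;-251 -225 -120 -77.4 0",
)

```text
time: 13.8
ee_pos: [0.4674, -0.1115, 0.1652]
tcp_rot: [-180.0, 0.0, 177.5]
wrist_force: [-0.3, 0.2, -0.6]
opening: 0.0852
grasp_force: 0.0
```

Run:
```python
from h import *;import json
o=bot.get_obs();print(o["ee_pos"],o["tcp_rot"],o["opening"],o["q"])
json.dump({k:list(o[k]) for k in("ee_pos","tcp_rot")},open("w6.json","w"))
a=camera("wrist");cv2.imwrite("pics/w6.png",a);cv2.imwrite("pics/t6.png",camera("top"))
cv2.imwrite("pics/c6.png",cv2.resize(a[30:330,120:520],(800,600)))
```

```text
[ 0.4674 -0.1115  0.1652] [-179.9963    0.0296  177.4577] 0.08521960080271401 [-13.4148  -5.4017  -7.5908  87.7811   0.0019 -10.8726]
```

View pics/c6.png

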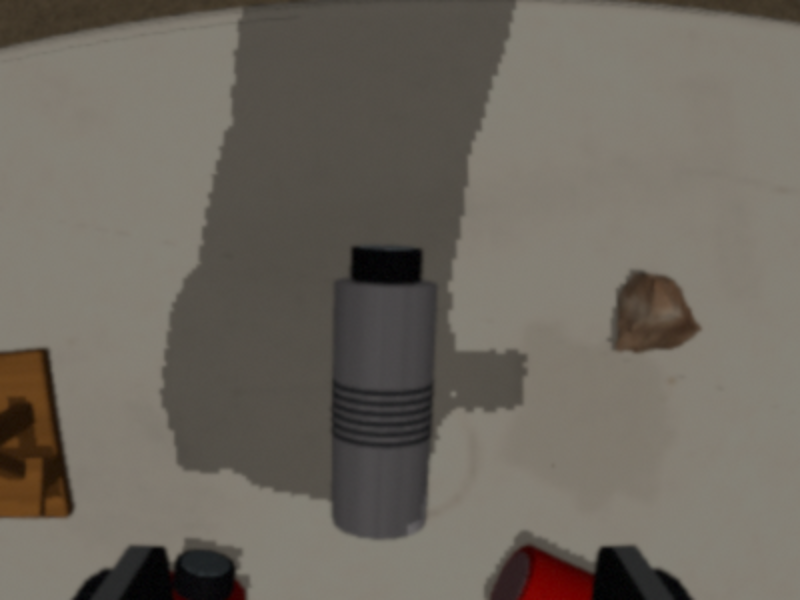

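The barrel lies as expected: rings at crop (382,413), eyepiece end (386,283), glass end (380,528), pink stone at (653,312) clear of the fingers.

Run:
```python
from h import *;import json
o=json.load(open("w6.json"));t=cv2.imread("pics/top0.png")
a=plane("wrist",(313,171.5),.022,o);b=plane("wrist",(310,291),.022,o);c=plane("wrist",(311,236.5),.03,o)
print(a,b,c,np.degrees(np.arctan2(*(b-a)[1::-1])),np.linalg.norm(b-a))
p,e=tri([ray("wrist",(311,236.5),o),ray("top",(335+110/5,245+166/5)),ray("side",(366,239.3))]);print(p,e)
R_=R.from_euler("xyz",o["tcp_rot"],degrees=True).as_matrix();print(R_.T@(np.r_[c[:2],.0]-np.r_[o["ee_pos"][:2],0])*1000)
```

```text
[ 0.4233 -0.107   0.022 ] [ 0.5219 -0.1137  0.022 ] [ 0.4726 -0.1107  0.03  ] -3.8944987742441413 0.09886343228009477
[ 0.4734 -0.1113  0.0151] [np.float64(0.003208661617777275), np.float64(0.0025280457386331902), np.float64(0.0014275597570662043)]
[-5.1592  0.9948  0.0026]
```

Emit:
send_rows(
  targets="-5.2 0.7 50 1.4 0;-5.2 0.7 100 1.4 0;-5.2 0.7 140 1.4 0;-5.2 0.7 160 1.4 0;-5.2 0.7 160 1.4 60;-5.2 0.7 160 1.4 110;-5.2 0.7 160 1.4 125;-5.2 0.7 160 1.4 135;-5.2 0.7 160 1.4 160;-5.2 0.7 160 1.4 160;-5.2 0.7 160 1.4 160",
  newtons=30,
)

```text
time: 15.28
ee_pos: [0.4729, -0.1113, 0.0058]
tcp_rot: [-180.0, 0.1, 176.2]
wrist_force: [-0.5, 0.6, 5.4]
opening: 0.0392
grasp_force: 29.8
```

Emit:
send_rows(
  targets="0 0 -10 0 160;0 0 -40 0 160;0 0 -80 0 160;0 0 -115 0 160;-8 45 -115 -2 160;-16 95 -115 -5 160;-24 145 -115 -8 160;-32 195 -115 -11 160;-40 240 -115 -13 160;-43.6 268.8 -115 -14 160;-43.6 268.8 -115 -14 160;-43.6 268.8 -115 -14 160",
)

```text
time: 16.77
ee_pos: [0.5333, 0.1537, 0.1199]
tcp_rot: [-180.0, -0.0, -169.8]
wrist_force: [0.1, 0.0, -1.9]
opening: 0.039
grasp_force: 31.0
```

Run:
```python
from h import *;import json
o=bot.get_obs();print(o["ee_pos"],o["tcp_rot"],o["opening"],o["wrist_force"])
json.dump({k:list(o[k]) for k in("ee_pos","tcp_rot")},open("w7.json","w"))
a=camera("wrist");cv2.imwrite("pics/w7.png",a)
cv2.imwrite("pics/c7.png",cv2.resize(a[60:360,120:520],(800,600)))
```

```text
[0.5333 0.1537 0.1199] [-179.9832   -0.0302 -169.7716] 0.03900240620431655 [ 0.0805  0.0485 -1.9487]
```

View pics/c7.png

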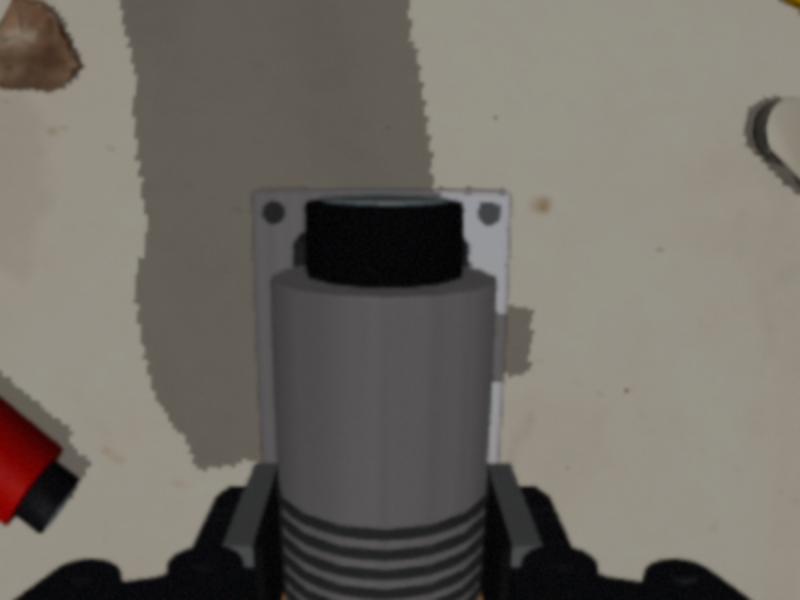

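Run:
```python
from h import *;import json
o=json.load(open("w7.json"));tc=np.r_[o["ee_pos"][:2]]
f=lambda u,v:(u/2+120,v/2+60)
P=lambda u,v,z:plane("wrist",f(u,v),z,o)[:2]
y=np.radians(180+10.2284-180);ex=np.array([np.cos(y),np.sin(y)]);ey=np.array([-ex[1],ex[0]])
L=lambda p:np.array([(p-tc)@ex,(p-tc)@ey])*1000
for n,u,v,z in(("cL",253,190,.008),("cR",510,191,.008),("hL",273,212,.008),("hR",489,213,.008),("eL",264,440,.008),("eR",498,440,.008),("bL",272,280,.134),("bR",495,280,.134),("epL",306,205,.134),("epR",462,205,.134)):print(n,L(P(u,v,z)))
```

```text
cL [-59.1249 -43.185 ]
cR [-58.7876  44.488 ]
hL [-51.3772 -36.4159]
hR [-51.0295  37.3706]
eL [ 32.0888 -42.8763]
eR [32.1032 43.8174]
bL [-49.5927 -18.5642]
bR [-49.6002  20.3518]
epL [-62.6093 -12.3517]
epR [-62.624   14.2847]
```

The plate end corners lie at crop (253,190) and (510,191), and the barrel axis is within about 0.3 mm sideways and 1 mm lengthwise of the V. I'll lower it.

Emit:
send_rows(
  targets="-1 0 25 0 160;-1 0 50 0 160;-1 0 70 0 160;-1 0 80 0 160;-1 0 80 0 160",
)

```text
time: 17.45
ee_pos: [0.5342, 0.1537, 0.0396]
tcp_rot: [-180.0, -0.0, -169.8]
wrist_force: [-0.9, 0.2, -3.0]
opening: 0.039
grasp_force: 31.0
```

Emit:
send_rows(
  targets="0 0 1.5 0 160;0 0 3 0 160;0 0 4 0 160;0 0 4 0 160",
)

```text
time: 17.95
ee_pos: [0.5345, 0.1544, 0.0358]
tcp_rot: [180.0, 0.0, -169.8]
wrist_force: [-0.1, 0.2, -2.7]
opening: 0.0387
grasp_force: 31.0
```

Emit:
send_rows(
  targets="0 0 0.8 0 160;0 0 0.8 0 160",
)

```text
time: 18.2
ee_pos: [0.5346, 0.1543, 0.0351]
tcp_rot: [-180.0, 0.0, -169.8]
wrist_force: [0.0, -0.6, -1.0]
opening: 0.0391
grasp_force: 31.1
```

Emit:
send_rows(
  targets="0 0 0.7 0 160;0 0 0.7 0 160",
)

```text
time: 18.45
ee_pos: [0.5347, 0.1542, 0.0349]
tcp_rot: [-180.0, 0.0, -169.8]
wrist_force: [-1.6, -3.1, 4.8]
opening: 0.0391
grasp_force: 31.6
```

Emit:
send_rows(
  targets="0 0 0.5 0 160;0 0 0.5 0 160",
)

```text
time: 18.7
ee_pos: [0.5348, 0.1541, 0.0347]
tcp_rot: [-180.0, 0.1, -169.8]
wrist_force: [-1.6, -3.5, 8.0]
opening: 0.0389
grasp_force: 32.0
```

Emit:
send_rows(
  targets="0 -0.3 -0.8 0 135;0 -0.3 -0.8 0 128;0 -0.3 -0.8 0 122;0 -0.3 -0.8 0 122;0 -0.3 -0.8 0 130;0 -0.3 -0.8 0 136;0 -0.3 -0.8 0 145;0 -0.3 -0.8 0 160;0 -0.3 -0.8 0 160;0 -0.3 -0.8 0 160",
)

```text
time: 19.95
ee_pos: [0.5347, 0.1534, 0.0348]
tcp_rot: [-179.9, 0.0, -169.8]
wrist_force: [0.2, -5.0, 2.5]
opening: 0.0389
grasp_force: 30.0
```

Emit:
send_rows(
  targets="0 0 0.5 0 160;0 0 1 0 160;0 0 1 0 160;0 0 1 0 160",
)

```text
time: 20.45
ee_pos: [0.5347, 0.1534, 0.0348]
tcp_rot: [-179.9, 0.0, -169.8]
wrist_force: [-4.1, -5.9, 10.0]
opening: 0.0387
grasp_force: 30.9
```

Emit:
send_rows(
  targets="0 -0.5 -1.2 0 135;0 -0.5 -1.2 0 128;0 -0.5 -1.2 0 118;0 -0.5 -1.2 0 118;0 -0.5 -1.2 0 130;0 -0.5 -1.2 0 136;0 -0.5 -1.2 0 145;0 -0.5 -1.2 0 160;0 -0.5 -1.2 0 160;0 -0.5 -1.2 0 160",
)

```text
time: 21.7
ee_pos: [0.5346, 0.1534, 0.0349]
tcp_rot: [-180.0, 0.0, -169.8]
wrist_force: [-1.0, -3.8, 2.9]
opening: 0.039
grasp_force: 30.2
```

Emit:
send_rows(
  targets="0 0 0 0 135;0 0 0 0 118;0 0 0 0 118;0 0 0 0 118",
)

```text
time: 22.2
ee_pos: [0.5346, 0.1537, 0.0347]
tcp_rot: [180.0, -0.0, -169.8]
wrist_force: [0.8, 0.3, -0.5]
opening: 0.0457
grasp_force: 0.0
```

Emit:
send_rows(
  targets="0 0 0 0 124;0 0 0 0 130;0 0 0 0 134;0 0 0 0 134",
)

```text
time: 22.7
ee_pos: [0.5347, 0.1535, 0.0348]
tcp_rot: [180.0, 0.0, -169.8]
wrist_force: [0.4, -0.4, 0.4]
opening: 0.0404
grasp_force: 0.0
```

Emit:
send_rows(
  targets="0 0 0 0 137;0 0 0 0 137;0 0 0 0 160;0 0 0 0 160;0 0 0 0 160",
)

```text
time: 23.32
ee_pos: [0.5347, 0.1534, 0.035]
tcp_rot: [-180.0, 0.0, -169.8]
wrist_force: [-1.3, -3.7, 5.2]
opening: 0.0393
grasp_force: 30.1
```

Emit:
send_rows(
  targets="0 -0.4 0 0 135;0 -0.4 0 0 118;0 -0.4 0 0 118;0 -0.4 0 0 130;0 -0.4 0 0 136;0 -0.4 0 0 145;0 -0.4 0 0 160;0 -0.4 0 0 160",
)

```text
time: 24.32
ee_pos: [0.5347, 0.1533, 0.0349]
tcp_rot: [180.0, 0.0, -169.8]
wrist_force: [-1.9, 2.1, 2.8]
opening: 0.0387
grasp_force: 30.2
```

Emit:
send_rows(
  targets="0 0 0.3 0 160;0 0 0.6 0 160;0 0 0.6 0 160",
)

```text
time: 24.7
ee_pos: [0.5347, 0.1533, 0.0349]
tcp_rot: [180.0, 0.0, -169.8]
wrist_force: [-3.7, 1.7, 7.5]
opening: 0.0394
grasp_force: 30.8
```

Emit:
send_rows(
  targets="0.2 0.1 0.2 0 160;0.2 0.1 0.3 0 160;0.2 0.1 0.3 0 160;0.2 0.1 0.3 0 160",
)

```text
time: 25.2
ee_pos: [0.5347, 0.1533, 0.0348]
tcp_rot: [180.0, 0.1, -169.8]
wrist_force: [-3.9, 0.8, 9.2]
opening: 0.0389
grasp_force: 30.8
```

Run:
```python
from h import *
F=[]
for i in range(4):
    t=camera("top");o=bot.get_obs();F.append(np.r_[o["wrist_force"],o["grasp_force"]])
print(np.mean(F,0),o["ee_pos"],o["tcp_rot"])
a=camera("wrist");s=camera("side")
cv2.imwrite("pics/c9.png",np.hstack([cv2.resize(a[100:400,160:460],(400,400)),cv2.resize(s[250:370,230:350],(400,400))]))
```

```text
[-3.9735  0.8485  9.3518 30.8317] [0.5347 0.1533 0.0348] [ 179.9893    0.0543 -169.7644]
```

View pics/c9.png

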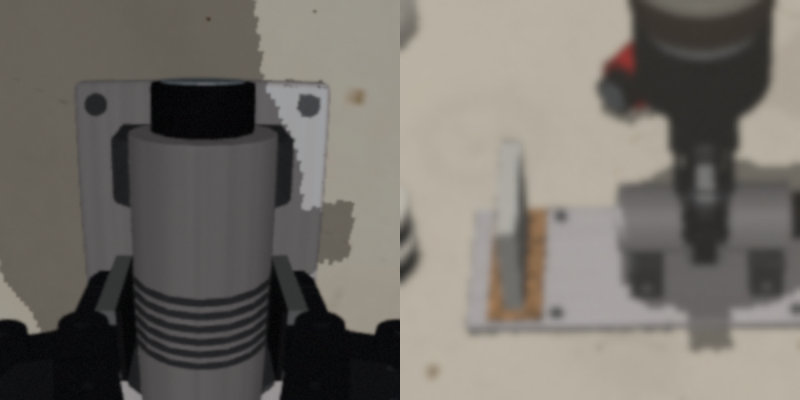

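The slice still stands on the cork (crop (510,225)). The barrel is seated in the V with its glass end towards the slice, pressed with about 9.4 N and only about 1.5 N of sideways force.

```bash
python3 -c "
from workcell import ticket
print(ticket.job_done())"
```

```text
the job is handed in; nothing more can be done
None
```

I handed the job in after about 25 s of robot time: the slice stands free on the cork pad, and the barrel is held in the V with its glass end towards the slice, pressed down with about 9.4 N; no verdict came back.

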